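Turn a foot plate home in the drilling fixture and clamp it

TASK

The steel foot plate lies skewed in the drilling fixture with its notched corner at the locating peg. Keeping that notch snug on the peg, both its faces touching, and the plate flat, push the opposite corner gently to turn the plate until its edge bears on the tip of the stop screw; do not force it, for more than 20 N would spoil the screw's setting. Then close the toggle clamp by pressing its handle right down, so that its foot holds the plate there, and leave everything else on the bench alone.

Things in the scene. Friction and masses are not known exactly. Their poses are not given: they have to be found in the camera images.
- jig: Drilling fixture bolted to the bench: dark steel base 270 (x) x 210 (y) x 12 mm; origin under its centre on the bench. Peg, toggle clamp and stop block stand along its -x side; the plate lies on its top face (z 12 mm) and is home within 0.08 rad of the fixture's own heading. Screw heads 8 mm high at three corners, at x 118, y 90 mm from centre.
- peg (a point): Foot of the fixture's locating peg, on its axis at the base's top face; at fixture (-45, -30, 12) mm. The peg is 12 mm in diameter and 18 mm high.
- stop_block (a point): Where the stop screw (7 mm thick, round tip, level along fixture x) leaves its aluminium block; at fixture (-69, 44, 16) mm. The tip stands 10 to 22 mm out from here towards fixture +x (at 16 the plate ends square to the fixture); the setting differs from job to job and is not measured: find it by feel. Block 28 (x) x 26 (y) mm, its top 36 mm above the bench.
- plate: Loose steel foot plate 130 (x) x 90 (y) x 8 mm, 0.6 to 0.8 kg, with a square 14 mm notch in one corner. Origin, at its underside: where the peg's axis stands when the peg touches both notch faces. Outline from here: x -8 to 122, y -8 to 82 mm. Starts turned clockwise from home (seen from above) by 0.25 to 0.6 rad, notch up to 5 mm off the peg.
- plate_corner (a point): The plate's corner opposite the notch, top face; at plate (122, 82, 8) mm. A push near here on the 90 mm edge x = 122, towards plate -x, turns the plate counter-clockwise about the peg (sliding takes 1 to 8 N); draw it along that edge towards plate -y as well, or the notch is left some mm off the peg. The edge x = -8 near y = 74 then meets the stop screw.
- clamp_handle (a joint): Toggle clamp's handle angle, rad: 0 = open (raised, as at the start), 1.0 = closed (fully down, level). Swings about an axis along fixture y through point clamp_pivot and stays where it is left; 7 to 14 N at point clamp_grip moves it. It drives the arm: raised by 1.2 rad at 0, level at 1.0.
- clamp_grip (a point): Centre of the clamp's black round grip, 17 mm thick; the grip runs from 54 mm nearer the pivot to 26 mm beyond this point. Open, it lies at about fixture (-154, 7, 126) mm; closed at (-208, 7, 46) mm, 100 mm out from clamp_pivot and 10 mm higher: it swings towards fixture -x and down.
- clamp_pivot (a point): Pivot of the clamp's handle, at fixture (-108, 7, 36) mm.
- clamp_arm: Toggle clamp's arm with round rubber foot (16 mm across); origin at the arm's pivot, fixture (-88, 7, 40) mm. Open, it stands up to about 105 mm above the bench over fixture x -95 to -40; closed, it points along fixture +x and its sprung foot presses on the plate, 17 mm inside the edge, with 6 to 9 N.
- spare_plate: a second, identical foot plate lying on the bench beyond the fixture; origin as for the plate; leave alone
- bushing: small steel ring 24 mm across, 16 mm high, standing on a corner of the fixture's base; origin under its centre; leave alone
- wrench: 170 mm wrench lying on the bench; origin under its middle; leave alone
- chip_brush: 200 mm brush lying on the bench; origin under its middle; leave alone
- tape_roll: roll of paper tape 90 mm across, 30 mm high; origin under its centre; leave alone
- oil_bottle: white bottle 56 mm across, 150 mm high; origin under its centre; leave alone
- pipe_elbow: white plastic pipe elbow, legs 48 mm, 44 mm high; origin on the bench under the bend; leave alone

How it is judged:
On the way, in this order (a step that is already met when the one before it is completed fails the run):
1. the plate, notch on the peg within 2 mm, bears on the stop screw with at least 1.5 N while the clamp is still open (contact force between plate and stop_screw above 1.5 N and horizontal distance between plate and peg below 0.002 m and value of joint clamp_handle below 0.3 rad), for 0.2 s.
2. the clamp is closed, its foot pressing on the plate (value of joint clamp_handle above 0.92 rad and contact force between plate and clamp_arm above 3 N), for 0.2 s.
At the end, for the whole second after the job is handed in: The plate lies flat and still with its notch on the peg (within 2 mm) and its edge at the stop screw's tip (gap under 1.5 mm); the clamp's handle is down (0.92 rad or more) and its foot presses on the plate with more than 3 N (all of step 2 and horizontal distance between plate and peg below 0.002 m and x of stop_screw in the frame of plate above -0.0095 m and angle between plate's own z axis and vertical below 0.03 rad and linear speed of plate below 0.01 m/s); the robot touches nothing.
It fails at once if the plate is forced against the stop screw with more than 20 N (contact force between plate and stop_screw above 20 N).
It fails at once if the notch comes more than 10 mm off the peg (horizontal distance between plate and peg above 0.01 m).
It fails at once if the plate is lifted or tipped (angle between plate's own z axis and vertical above 0.1 rad or height (world z) of plate above 0.02 m).
It fails at once if another thing on the bench is moved by more than 15 mm (distance of any of spare_plate, bushing, wrench, chip_brush, tape_roll, oil_bottle, pipe_elbow from where it was at the start of the episode above 0.015 m).
It also fails if it takes over 72 s, if anything falls off the work surface, if the arm or the gripper's body presses on something with over 40 N, if the wrist force passes 120 N, or if a joint passes its speed limit or range.

ROBOT

A 6-joint arm with a two-finger parallel gripper is mounted at the origin on the work surface. World frame = base frame: x ahead of the robot, y to its left, z up, the work surface at z = 0. Lengths are in m, angles in rad, forces in N, time in s.
With the tool pointing down it reaches from about 0.25 to 0.725 m from the base axis. Payload 4 kg.
Tool frame: the origin (TCP) lies on the centre line of the jaws, within the pads' length; the fingertips stand 14 mm ahead of it and the grasp point (between the pads) lies 5 mm behind it; z points along the fingers, x is the direction in which the jaws open and shut, and the axes are right-handed (so a half turn about z gives the same grasp; the last joint's range is limited). The gripper opens to 85 mm and grips with 20 to 120 N. Pads are 22 mm wide; open, the fingers measure 114 mm over their backs; the gripper's body (76 mm by 85 mm) begins 54 mm behind the grasp point. The pads swing forward as they close: fully open they stand 13 mm farther back than shut.
Start: joints at [-1.227, 0.241, 0.005, 1.335, 0, 1.571], TCP at [0.169, -0.471, 0.245] pointing down, gripper open.
Joint ranges: [-2.72, 2.72], [-1.05, 1.87], [-1.09, 1.28], [-1.99, 2.15], [-1.42, 1.44], [-3.14, 3.14]. Speed limits (rad/s): [2.79, 2.79, 3.14, 3.14, 3.14, 3.14].

INTERFACE

Orientations are given as a unit quaternion [x, y, z, w].
In Python, from workcell import bot gives the robot as it stands.
- The arm moves only by the tool play_rows, never from a script. Its argument "motion" is a list of rows, each an object with "fingers": the closure, from -1 (fully open) to 1 (shut), so that 0 is half open; "translation": the shift along the tool's x, y, z in cm, a list of three; "roll": the turn about the tool's z in degrees. A call has 1 to 20 rows; each row is the pose to reach, as a shift and turn from the pose commanded when the call began, along the tool's axes at that moment; what a row does not reach only later rows make up. A row lasts 1/12 s, in which the tool goes at most 41.7 mm and 7.16 degrees, less where a joint would pass 70% of its speed; a pose out of reach is approached as far as the arm can. A call with a gripper value outside its range is refused whole. The fingers move at their own pace and stop on an object; the grip force is fixed at half the most. Time passes only in rows, so rows that repeat a pose let the fingers close. It gives the time, the measured TCP pose, the force and the opening at its end, in the units of the state.
- bot.get_obs(): the state, without advancing time (a new reading comes with each control period).
- bot.camera(name): name is "scene" or "top" or "wrist"; returns a dict with "pixels" (384x512x3 uint8, red, green, blue), "intrinsics" (3x3 intrinsics, pixels), "world_to_cam" (4x4, takes a point from world to camera coordinates). Camera axes: x right, y down, z forward; pixel columns grow to the right and rows downward; lengths in m; the calibration is good to about 2 mm. A picture is of the moment at which its call begins. There is no depth.
- bot.job_done(): hands the job in, once; it reports no verdict.
The state is a dict: "clock": time; "joint_pos": joint angles; "joint_vel": joint speeds; "tau": joint torques, N m; "eef_pos": TCP position; "tool_rot": TCP orientation; "ft_force": force on the tool from outside, world axes, zero at the start; "ft_torque": the same for the moment, N m; "grip_width": finger opening in m.
Only numpy, scipy, OpenCV 4.12 (cv2) and the standard library are available. Lean on these libraries where they do the work, as an engineer would, in place of code of your own. Each camera call takes 0.05 s, during which the arm holds its last target. There are 200 camera calls.

## Working session

There is one attempt and no reset: what is moved stays moved. The work goes in short steps, Python scripts to look and compute and a tool call to move; the robot and the scene stay as the last step left them, time stands still between calls to the robot, and variables do not carry over. Pictures are saved under pics/ and viewed, about 8 in all and at most 12, crops included, and the job is handed in when it is done.

Besides the shell and the picture viewer there is one more tool, called after ">>>" as a command line: name --argument value ..., lists and objects as JSON in quotes. play_rows: Moves the arm, as the interface text tells. Its arguments: {"type":"object","properties":{"motion":{"type":"array","items":{"type":"object","properties":{"fingers":{"type":"number"},"translation":{"type":"array","items":{"type":"number"}},"roll":{"type":"number"}}}}},"required":["motion"]}

```bash
mkdir -p pics; ls
python3 - <<'E'
from workcell import bot
import cv2
o=bot.get_obs()
for k in o: print(k,o[k])
for n in ("top","scene"):
    c=bot.camera(n); cv2.imwrite(f"pics/{n}0.png",c["pixels"][:,:,::-1]); print(n,c["intrinsics"],c["world_to_cam"])
E
```

```text
pics
clock 0.0
joint_pos [-1.22698999e+00  2.41384958e-01  3.68513028e-03  1.33517284e+00
  5.84221977e-06  1.57083260e+00]
joint_vel [-4.13747803e-04  1.47463227e-04 -6.94464860e-05  2.68693344e-04
 -1.44267609e-03  6.22229417e-04]
tau [ 2.63978895e-03 -3.72317934e+01  2.52408636e+01  1.68643525e-02
  5.98648307e-05 -1.28719495e-05]
eef_pos [ 0.16833212 -0.47016322  0.24441199]
tool_rot [ 8.17629963e-01 -5.75743143e-01 -8.47179331e-04 -6.00077244e-04]
ft_force [ 0.82917707 -0.08972658  0.51641361]
ft_torque [ 0.03733229  0.04490613 -0.02884963]
grip_width 0.08558082544132448
top [[496.85780064   0.         253.87752818]
 [  0.         496.85780064 184.35623455]
 [  0.           0.           1.        ]] [[-0.00410327 -0.99998587  0.00338108 -0.0235662 ]
 [-0.99644021  0.00380398 -0.08421667  0.61053164]
 [ 0.08420261 -0.0037146  -0.99644173  1.08708005]
 [ 0.          0.          0.          1.        ]]
scene [[416.64779906   0.         255.87424313]
 [  0.         416.64779906 192.11791547]
 [  0.           0.           1.        ]] [[ 0.05189094  0.99861095  0.00913756  0.00176082]
 [ 0.75940185 -0.03351542 -0.64975807 -0.38872799]
 [-0.64854927  0.04065564 -0.76008615  1.25872052]
 [ 0.          0.          0.          1.        ]]
```

View pics/top0.png

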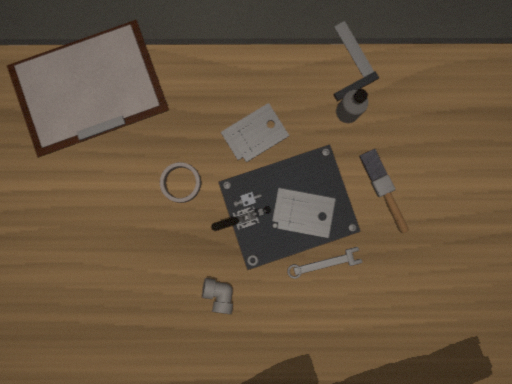

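View pics/scene0.png

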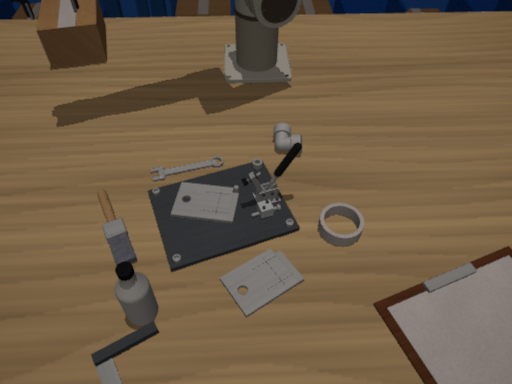

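The top view shows the base with corners near (220,183), (330,147), (359,232) and (247,268). Its -x side, with clamp, stop and peg, faces image left (world +y), and the plate lies around (304,213). The bushing is at (252,260) and the clamp handle at (225,223). Next I'll measure the fixture and the plate.

```bash
cat > h.py <<'E'
import numpy as np, cv2
from workcell import bot
def ray(c,uv,z):
    K=c["intrinsics"];T=c["world_to_cam"];R=T[:3,:3];o=-R.T@T[:3,3]
    uv=np.atleast_2d(uv).astype(float)
    d=(R.T@np.linalg.inv(K)@np.c_[uv,np.ones(len(uv))].T).T
    return o+d*((z-o[2])/d[:,2])[:,None]
def proj(c,P):
    P=np.atleast_2d(P);T=c["world_to_cam"];q=(T[:3,:3]@P.T).T+T[:3,3];q=(c["intrinsics"]@q.T).T
    return q[:,:2]/q[:,2:]
def edge(g): return g
E
python3 - <<'E'
from h import *
c=bot.camera("top");im=c["pixels"]
hsv=cv2.cvtColor(im,cv2.COLOR_RGB2HSV);g=cv2.cvtColor(im,cv2.COLOR_RGB2GRAY)
roi=np.zeros_like(g);cv2.fillPoly(roi,[np.array([[212,180],[332,138],[368,236],[244,278]])],255)
sat=hsv[:,:,1]
base=((sat<90)&(roi>0)).astype(np.uint8)
base=cv2.morphologyEx(base,cv2.MORPH_OPEN,np.ones((5,5)))
cs,_=cv2.findContours(base,cv2.RETR_EXTERNAL,cv2.CHAIN_APPROX_NONE);b=max(cs,key=cv2.contourArea)[:,0]
W=ray(c,b,.012)[:,:2]
r=cv2.minAreaRect((W*1000).astype(np.float32));print("base",r)
pl=((g>105)&(sat<60)&(roi>0)).astype(np.uint8);pl[:, :272]=0
pl=cv2.morphologyEx(pl,cv2.MORPH_OPEN,np.ones((5,5)))
cs,_=cv2.findContours(pl,cv2.RETR_EXTERNAL,cv2.CHAIN_APPROX_NONE);p=max(cs,key=cv2.contourArea)[:,0]
print("plate",cv2.minAreaRect((ray(c,p,.02)[:,:2]*1000).astype(np.float32)),cv2.boxPoints(cv2.minAreaRect((ray(c,p,.02)[:,:2]*1000).astype(np.float32))))
v=cv2.resize(im[130:280,200:370],None,fx=4.6,fy=4,interpolation=cv2.INTER_CUBIC) if 0 else cv2.resize(im[132:280,205:375],None,fx=4,fy=4,interpolation=cv2.INTER_CUBIC)
v=cv2.convertScaleAbs(v,alpha=1.6)
for q in (b,p): cv2.polylines(v,[((q-[205,132])*4+2).astype(int)],True,(255,0,0),1)
cv2.imwrite("pics/crop1.png",v[:,:,::-1])
E
```

```text
base ((561.7839965820312, -104.5306396484375), (209.91017150878906, 269.583251953125), 18.44562530517578)
plate ((547.3410034179688, -135.5870361328125), (128.57838439941406, 88.87019348144531), 78.85523986816406) [[ 491.3175   -190.07507 ]
 [ 578.5117   -207.25266 ]
 [ 603.3645    -81.099   ]
 [ 516.1703    -63.921417]]
```

View pics/crop1.png

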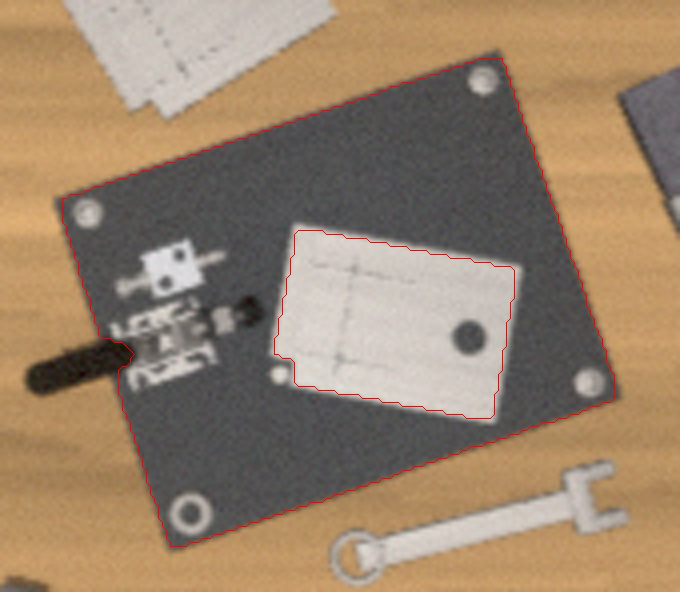

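The contours fit well, at 128.6 x 88.9 mm for the plate and 210 x 269.6 mm for the base. In the crop the peg is at (280,374), the stop-screw tip at about (226,256) and the plate's far corner at (515,268). Next I'll work out poses, the tip setting and the approach.

```bash
cat >> h.py <<'E'
FC=np.array([.5618,-.1045]);FA=np.deg2rad(18.446-90)
def rot(a): return np.array([[np.cos(a),-np.sin(a)],[np.sin(a),np.cos(a)]])
def fix(p): return (np.asarray(p)-FC)@rot(FA)          # world->fixture
def wor(p): return FC+rot(FA)@np.asarray(p)
PEG=wor([-.045,-.030])
def th(o):
    x,y,z,w=o["tool_rot"]; return np.arctan2(2*(x*y+z*w),1-2*(y*y+z*z))
def shift(xyz,o=None):    # cm in tool axes (tool down)
    o=o or bot.get_obs();a=th(o);d=np.asarray(xyz)-o["eef_pos"]
    return np.round(100*np.array([d[0]*np.cos(a)+d[1]*np.sin(a), d[0]*np.sin(a)-d[1]*np.cos(a), -d[2]]),2)
def plate(c):
    im=c["pixels"];hsv=cv2.cvtColor(im,cv2.COLOR_RGB2HSV);g=cv2.cvtColor(im,cv2.COLOR_RGB2GRAY)
    roi=np.zeros_like(g);cv2.fillPoly(roi,[np.round(proj(c,[[*wor(p),.02] for p in [(-.048,-.12),(.13,-.12),(.13,.1),(-.062,.1),(-.062,-.02),(-.048,-.02)]])).astype(np.int32)],255)
    m=((g>105)&(hsv[:,:,1]<60)&(roi>0)).astype(np.uint8)
    m=cv2.morphologyEx(m,cv2.MORPH_OPEN,np.ones((5,5)))
    cs,_=cv2.findContours(m,cv2.RETR_EXTERNAL,cv2.CHAIN_APPROX_NONE);p=max(cs,key=cv2.contourArea)[:,0]
    (cx,cy),(w,h),a=cv2.minAreaRect((ray(c,p,.02)[:,:2]*1000).astype(np.float32))
    if w<h: a+=90
    a=np.deg2rad(a)
    while a-FA>1: a-=np.pi
    while a-FA<-2: a+=np.pi
    org=np.array([cx,cy])/1000-rot(a)@[.057,.037]
    return org,a,(w,h)
def report():
    c=bot.camera("top");org,a,s=plate(c)
    print("plate rel angle %.3f"%(a-FA),"org off peg, plate axes mm",np.round(1000*(org-PEG)@rot(a),1),"size",np.round(s,1));return org,a
E
python3 - <<'E'
from h import *
c=bot.camera("top")
print("tip fix",1000*fix(ray(c,[261.3,196],.016)[0,:2]),"peg fix",1000*fix(ray(c,[274.8,225.3],.030)[0,:2]))
print("PEG",PEG);org,a=report()
cp=org+rot(a)@[.122,.072];print("contact",cp,fix(cp)*1000)
t=cp+[.0034,-.0179]+rot(a)@[.015,0];print("pre",t,shift([*t,.10]),shift([*t,.031]),np.rad2deg(th(bot.get_obs())))
E
```

```text
tip fix [-51.37891117  41.42959793] peg fix [-44.45853703 -30.45943987]
PEG [ 0.51910285 -0.07130432]
plate rel angle -0.511 org off peg, plate axes mm [0.8 2.9] size [128.7  88.9]
contact [ 0.56965525 -0.20597558] [ 98.747482   -24.65630112]
pre [ 0.5702389  -0.23860881] [ -8.29 -45.65  14.49] [ -8.29 -45.65  21.39] -70.30525763350836
```

>>> play_rows --motion '[{"fingers": 1, "translation": [-2, -15, 5], "roll": -7}, {"fingers": 1, "translation": [-8.3, -45.6, 14.5], "roll": -28}, {"fingers": 1, "translation": [-8.3, -45.6, 14.5], "roll": -28}, {"fingers": 1, "translation": [-8.3, -45.6, 14.5], "roll": -28}, {"fingers": 1, "translation": [-8.3, -45.6, 14.5], "roll": -28}, {"fingers": 1, "translation": [-8.3, -45.6, 14.5], "roll": -28}, {"fingers": 1, "translation": [-8.3, -45.6, 14.5], "roll": -28}, {"fingers": 1, "translation": [-8.3, -45.6, 14.5], "roll": -28}, {"fingers": 1, "translation": [-8.3, -45.6, 14.5], "roll": -28}, {"fingers": 1, "translation": [-8.3, -45.6, 14.5], "roll": -28}, {"fingers": 1, "translation": [-8.3, -45.6, 14.5], "roll": -28}, {"fingers": 1, "translation": [-8.3, -45.6, 14.5], "roll": -28}, {"fingers": 1, "translation": [-8.3, -45.6, 14.5], "roll": -28}, {"fingers": 1, "translation": [-8.3, -45.6, 14.5], "roll": -28}, {"fingers": 1, "translation": [-8.3, -45.6, 14.5], "roll": -28}, {"fingers": 1, "translation": [-8.3, -45.6, 14.5], "roll": -28}, {"fingers": 1, "translation": [-8.3, -45.6, 14.5], "roll": -28}]'

```text
clock: 1.67
eef_pos: [0.5691, -0.24, 0.1011]
tool_rot: [0.932, -0.362, 0.0, 0.0]
ft_force: [-0.1, 0.0, 0.2]
grip_width: -0.0001
```

Run:
```python
from h import *
o=bot.get_obs();print(o["eef_pos"],np.rad2deg(th(o)),o["ft_force"],o["grip_width"],o["clock"])
v=[]
for n in("top","wrist"):
    c=bot.camera(n);im=c["pixels"]
    v.append(cv2.resize(im[90:290,180:400],(440,400)) if n=="top" else cv2.resize(im,(360,270)))
v[1]=cv2.copyMakeBorder(v[1],0,130,0,0,cv2.BORDER_CONSTANT)
cv2.imwrite("pics/p2.png",np.hstack(v)[:,:,::-1])
```

```text
[ 0.56909982 -0.24000862  0.1010726 ] -42.41014313259758 [-0.10071741  0.04744984  0.15339329] -9.268819838046135e-05 1.6667
```

View pics/p2.png

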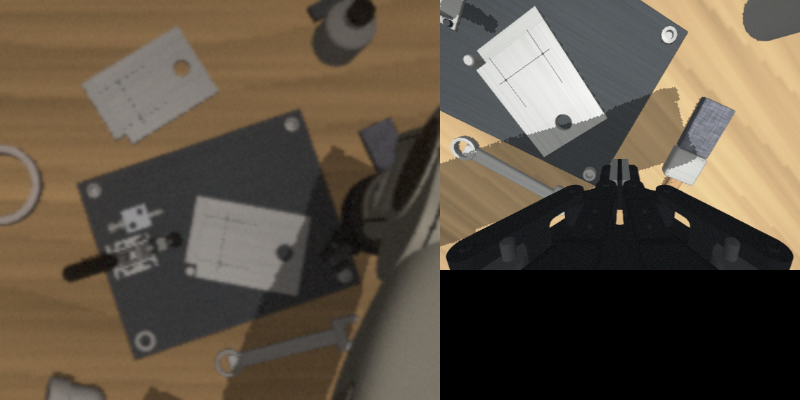

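The left half (top view) shows the gripper hovering off the plate's right edge. The right half (wrist view) shows the shut fingers at (620,170), with the plate, notch and peg (468,60) clearly visible. Descending now.

>>> play_rows --motion '[{"fingers": 1, "translation": [0, 0, 3], "roll": 0}, {"fingers": 1, "translation": [0, 0, 5.5], "roll": 0}, {"fingers": 1, "translation": [0, 0, 6.5], "roll": 0}, {"fingers": 1, "translation": [0, 0, 6.9], "roll": 0}, {"fingers": 1, "translation": [0, 0, 7.2], "roll": 0}, {"fingers": 1, "translation": [0, 0, 7.2], "roll": 0}, {"fingers": 1, "translation": [0, 0, 7.2], "roll": 0}]'

```text
clock: 2.35
eef_pos: [0.5708, -0.2394, 0.0297]
tool_rot: [0.933, -0.361, 0.001, 0.0]
ft_force: [0.2, 0.6, -0.2]
grip_width: 0.0
```

```bash
cat >> h.py <<'E'
def pushplan(phis,ys,rad=.0,lead=(-.0034,.0179)):
    """TCP shifts (cm, tool axes) for contact at plate (122,y) with plate seated at rel angle phi; relative to first-call commanded pose"""
    o=bot.get_obs()
    for p,y in zip(phis,ys):
        t=PEG+rot(FA+p)@[.122+rad,y]-np.array(lead); print("%.3f y%.0f"%(p,y*1000),shift([*t,o["eef_pos"][2]],o))
E
python3 - <<'E'
from h import *
o=bot.get_obs();print(o["eef_pos"],np.rad2deg(th(o)),o["ft_force"])
pushplan([-.511,-.45,-.4,-.35,-.3,-.25,-.2,-.15,-.1,-.05],np.linspace(.072,.062,10))
E
```

```text
[ 0.57082515 -0.23942468  0.02968626] -42.31345267750869 [ 0.2139429   0.56114725 -0.15548913]
-0.511 y72 [-1.17 -1.21 -0.  ]
-0.450 y71 [-0.88 -1.92 -0.  ]
-0.400 y70 [-0.69 -2.5  -0.  ]
-0.350 y69 [-0.52 -3.09 -0.  ]
-0.300 y68 [-0.38 -3.67 -0.  ]
-0.250 y66 [-0.27 -4.26 -0.  ]
-0.200 y65 [-0.18 -4.85 -0.  ]
-0.150 y64 [-0.11 -5.44 -0.  ]
-0.100 y63 [-0.07 -6.03 -0.  ]
-0.050 y62 [-0.06 -6.62 -0.  ]
```

>>> play_rows --motion '[{"fingers": 1, "translation": [-0.4, -0.4, 0.15], "roll": 0}, {"fingers": 1, "translation": [-0.8, -0.8, 0.15], "roll": 0}, {"fingers": 1, "translation": [-0.9, -0.9, 0.15], "roll": 0}, {"fingers": 1, "translation": [-0.95, -1.0, 0.15], "roll": 0}, {"fingers": 1, "translation": [-1.0, -1.05, 0.15], "roll": 0}, {"fingers": 1, "translation": [-1.0, -1.05, 0.15], "roll": 0}]'

```text
clock: 2.85
eef_pos: [0.5697, -0.2241, 0.027]
tool_rot: [0.933, -0.361, 0.0, 0.0]
ft_force: [-0.3, -0.5, -0.3]
grip_width: 0.0002
```

>>> play_rows --motion '[{"fingers": 1, "translation": [-0.1, -0.1, 0], "roll": 0}, {"fingers": 1, "translation": [-0.2, -0.15, 0], "roll": 0}, {"fingers": 1, "translation": [-0.3, -0.2, 0], "roll": 0}, {"fingers": 1, "translation": [-0.4, -0.25, 0], "roll": 0}, {"fingers": 1, "translation": [-0.4, -0.25, 0], "roll": 0}]'

```text
clock: 3.27
eef_pos: [0.5681, -0.2197, 0.0267]
tool_rot: [0.933, -0.361, -0.0, -0.0]
ft_force: [-0.3, -0.6, -0.4]
grip_width: -0.0002
```

Run:
```python
from h import *
o=bot.get_obs();print(o["eef_pos"],o["ft_force"])
t=PEG+rot(FA-.511)@[.122,.072];print((o["eef_pos"][:2]+[-.0034,.0179]-PEG)@rot(FA-.511))
c=bot.camera("wrist");cv2.imwrite("pics/w3.png",c["pixels"][:,:,::-1])
```

```text
[ 0.56808637 -0.21965425  0.02673609] [-0.25220891 -0.59853906 -0.43697166]
[0.11955895 0.06928708]
```

View pics/w3.png

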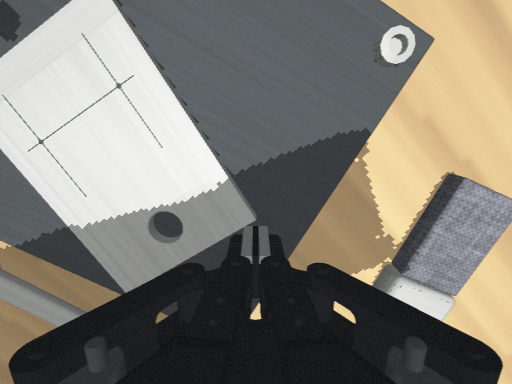

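The wrist view shows the plate's corner at (255,219) and the left finger's leading corner at (233,229). That corner is about 2-3 mm short of the edge, so there is no contact yet and I'll continue.

>>> play_rows --motion '[{"fingers": 1, "translation": [-0.05, -0.09, 0], "roll": 0}, {"fingers": 1, "translation": [-0.1, -0.17, 0], "roll": 0}, {"fingers": 1, "translation": [-0.15, -0.25, 0], "roll": 0}, {"fingers": 1, "translation": [-0.15, -0.25, 0], "roll": 0}]'

```text
clock: 3.65
eef_pos: [0.569, -0.2178, 0.0269]
tool_rot: [0.933, -0.361, 0.0, 0.001]
ft_force: [-1.1, -3.2, 0.2]
grip_width: -0.0001
```

Run:
```python
from h import *
o=bot.get_obs();p=(o["eef_pos"][:2]-PEG)@rot(FA-.511);print("tcp in plate",p)
# edge at .1228 -> lead along plate x; tip section half sizes (hx,11): 
for hx in (.008,.0095,.011,.0125):
    for hy in (.008,.011):
        L=rot(th(o))@np.array([-hx,hy]); print(hx,hy,L@rot(FA-.511),L)
c=bot.camera("wrist");T=c["world_to_cam"];print(proj(c,[[*o["eef_pos"][:2],.0127]]))
```

```text
tcp in plate [0.13449948 0.07651634]
0.008 0.008 [-0.01100113 -0.00264103] [-0.00052651  0.01130145]
0.008 0.011 [-0.01355904 -0.00107352] [0.00149379 0.01351919]
0.0095 0.008 [-0.01178489 -0.00391999] [-0.00163538  0.0123116 ]
0.0095 0.011 [-0.0143428  -0.00235247] [0.00038492 0.01452934]
0.011 0.008 [-0.01256865 -0.00519894] [-0.00274425  0.01332175]
0.011 0.011 [-0.01512656 -0.00363142] [-0.00072395  0.01553949]
0.0125 0.008 [-0.01335241 -0.00647789] [-0.00385312  0.0143319 ]
0.0125 0.011 [-0.01591032 -0.00491038] [-0.00183282  0.01654965]
[[255.45863975 240.34555504]]
```

Run:
```python
from h import *
pushplan([-.511,-.49,-.47,-.45,-.43,-.41,-.39,-.37,-.35],np.r_[.073,.0715,.070,.0685,.068,.067,.066,.0655,.065],lead=(-.0012,.0122))
```

```text
-0.511 y73 [-0.04 -0.06 -0.  ]
-0.490 y72 [-0.03 -0.24 -0.  ]
-0.470 y70 [-0.03 -0.41 -0.  ]
-0.450 y68 [-0.03 -0.58 -0.  ]
-0.430 y68 [ 0.05 -0.8  -0.  ]
-0.410 y67 [ 0.08 -1.   -0.  ]
-0.390 y66 [ 0.11 -1.19 -0.  ]
-0.370 y66 [ 0.18 -1.42 -0.  ]
-0.350 y65 [ 0.25 -1.64 -0.  ]
```

>>> play_rows --motion '[{"fingers": 1, "translation": [-0.04, -0.06, 0], "roll": 0}, {"fingers": 1, "translation": [-0.03, -0.15, 0], "roll": 0}, {"fingers": 1, "translation": [-0.03, -0.24, 0], "roll": 0}, {"fingers": 1, "translation": [-0.03, -0.32, 0], "roll": 0}, {"fingers": 1, "translation": [-0.03, -0.41, 0], "roll": 0}, {"fingers": 1, "translation": [-0.03, -0.5, 0], "roll": 0}, {"fingers": 1, "translation": [-0.03, -0.58, 0], "roll": 0}, {"fingers": 1, "translation": [-0.03, -0.58, 0], "roll": 0}]'

```text
clock: 4.37
eef_pos: [0.5735, -0.2134, 0.027]
tool_rot: [0.933, -0.361, 0.001, 0.001]
ft_force: [1.5, -5.9, -2.8]
grip_width: -0.0002
```

Run:
```python
from h import *
o=bot.get_obs();f=o["ft_force"]+[.25,.5,0];a=FA-.45
print("F plate axes",f[:2]@rot(a),"contact",(o["eef_pos"][:2]+[-.0012,.0122]-PEG)@rot(a),o["eef_pos"])
v=[]
for n in("top","wrist"):
    c=bot.camera(n);im=c["pixels"]
    v.append(cv2.resize(im[180:250,200:310],None,fx=4,fy=4,interpolation=cv2.INTER_CUBIC) if n=="top" else cv2.resize(im,(360,280)))
cv2.imwrite("pics/p4.png",cv2.convertScaleAbs(np.hstack(v)[:,:,::-1],alpha=1.4))
```

```text
F plate axes [5.14574363 2.443065  ] contact [0.12198456 0.06938872] [ 0.57354515 -0.21335148  0.02701165]
```

View pics/p4.png

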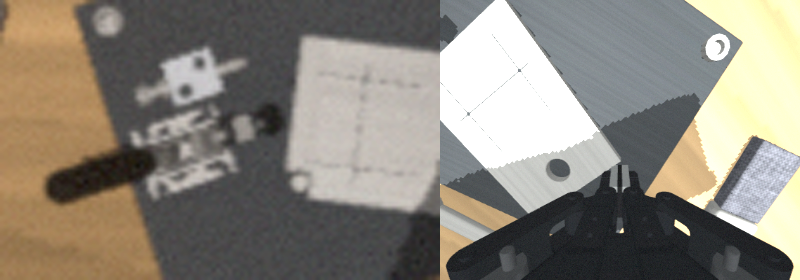

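The top crop (left) shows the notch now close round the peg at (298,180), and the wrist view shows the finger corner bearing on the edge near the plate corner. I'll add a left/top edge fit that works with the arm in the way.

```bash
cat >> h.py <<'E'
def pm(a,n=1):
    """plate pose from visible edges x=-8 and y=82 in top view; a=guess of rel angle"""
    c=bot.camera("top");g=cv2.GaussianBlur(cv2.cvtColor(c["pixels"],cv2.COLOR_RGB2GRAY),(3,3),0)
    m=(g>105).astype(np.uint8)
    cs,_=cv2.findContours(m,cv2.RETR_LIST,cv2.CHAIN_APPROX_NONE)
    W=ray(c,np.vstack([k[:,0] for k in cs]),.02)[:,:2];a=a+FA;org=PEG.copy()
    for tol in (.006,.003,.002,.002):
        q=(W-org)@rot(a)
        L=W[(abs(q[:,0]+.0074)<tol)&(q[:,1]>.012)&(q[:,1]<.076)];T=W[(abs(q[:,1]-.0814)<tol)&(q[:,0]>0)&(q[:,0]<.06)]
        vl=cv2.fitLine((L*1000).astype(np.float32),cv2.DIST_HUBER,0,.01,.01).ravel();vt=cv2.fitLine((T*1000).astype(np.float32),cv2.DIST_HUBER,0,.01,.01).ravel()
        al=np.arctan(vl[1]/vl[0]);al=min([al-np.pi/2,al+np.pi/2,al-3*np.pi/2],key=lambda t:abs(t-a))
        at=np.arctan(vt[1]/vt[0]);at=min([at,at-np.pi,at+np.pi],key=lambda t:abs(t-a))
        a=(al*len(L)+at*len(T))/(len(L)+len(T));R=rot(a)
        org=R@[(vl[2:]/1000@R)[0]+.0074,(vt[2:]/1000@R)[1]-.0814]
    o=bot.get_obs();f=(o["ft_force"]+[.25,.5,0])[:2]@R;ct=(o["eef_pos"][:2]+[-.0012,.0122]-PEG)@R*1000
    print("rel angle %.3f (L %.3f n%d, T %.3f n%d)"%(a-FA,al-FA,len(L),at-FA,len(T)),"off peg mm",np.round(1000*(org-PEG)@R,1),"F",np.round(f,1),"contact",np.round(ct,1),"t",o["clock"])
    return org,a-FA
E
python3 - <<'E'
from h import *
_,a=pm(-.46)
o=bot.get_obs();y=((o["eef_pos"][:2]+[-.0012,.0122]-PEG)@rot(FA+a))[1]
ph=np.linspace(a,a+.16,9);pushplan(ph,y-.0002*np.arange(9),lead=(-.0012,.0122))
E
```

```text
rel angle -0.455 (L -0.455 n28, T -0.455 n27) off peg mm [ 0.6 -1. ] F [4.8 2.5] contact [121.7  69.9] t 4.5167
-0.455 y70 [ 0.02  0.02 -0.  ]
-0.435 y70 [ 0.12 -0.22 -0.  ]
-0.415 y70 [ 0.22 -0.46 -0.  ]
-0.395 y69 [ 0.31 -0.71 -0.  ]
-0.375 y69 [ 0.4  -0.96 -0.  ]
-0.355 y69 [ 0.48 -1.21 -0.  ]
-0.335 y69 [ 0.56 -1.46 -0.  ]
-0.315 y69 [ 0.63 -1.71 -0.  ]
-0.295 y68 [ 0.7  -1.97 -0.  ]
```

Measured (0.6, -1.0) mm off the peg, and a real -y offset isn't possible, so the notch is seated within measurement bias. I'll keep turning along the arc.

>>> play_rows --motion '[{"fingers": 1, "translation": [0.05, -0.1, 0], "roll": 0}, {"fingers": 1, "translation": [0.1, -0.24, 0], "roll": 0}, {"fingers": 1, "translation": [0.15, -0.36, 0], "roll": 0}, {"fingers": 1, "translation": [0.2, -0.48, 0], "roll": 0}, {"fingers": 1, "translation": [0.25, -0.6, 0], "roll": 0}, {"fingers": 1, "translation": [0.29, -0.73, 0], "roll": 0}, {"fingers": 1, "translation": [0.34, -0.85, 0], "roll": 0}, {"fingers": 1, "translation": [0.38, -0.98, 0], "roll": 0}, {"fingers": 1, "translation": [0.42, -1.1, 0], "roll": 0}, {"fingers": 1, "translation": [0.46, -1.23, 0], "roll": 0}, {"fingers": 1, "translation": [0.46, -1.23, 0], "roll": 0}]'

```text
clock: 5.43
eef_pos: [0.5855, -0.2074, 0.0272]
tool_rot: [0.933, -0.361, 0.001, 0.001]
ft_force: [1.6, -6.5, -2.5]
grip_width: -0.0002
```

Run:
```python
from h import *
_,a=pm(-.36)
o=bot.get_obs();y=((o["eef_pos"][:2]+[-.0012,.0122]-PEG)@rot(FA+a))[1]
ph=np.linspace(a,a+.2,11);pushplan(ph,y-.0002*np.arange(11),lead=(-.0012,.0122))
```

```text
rel angle -0.328 (L -0.329 n25, T -0.326 n23) off peg mm [ 2.3 -2.4] F [5.  2.1] contact [123.6  65.8] t 5.4833
-0.328 y66 [-0.11 -0.12 -0.  ]
-0.308 y66 [-0.03 -0.37 -0.  ]
-0.288 y65 [ 0.04 -0.61 -0.  ]
-0.268 y65 [ 0.11 -0.87 -0.  ]
-0.248 y65 [ 0.17 -1.12 -0.  ]
-0.228 y65 [ 0.23 -1.37 -0.  ]
-0.208 y65 [ 0.28 -1.62 -0.  ]
-0.188 y64 [ 0.33 -1.88 -0.  ]
-0.168 y64 [ 0.37 -2.13 -0.  ]
-0.148 y64 [ 0.41 -2.39 -0.  ]
-0.128 y64 [ 0.44 -2.64 -0.  ]
```

The offset (2.3, -2.4) mm is geometrically odd, since a negative y offset would mean the plate penetrating the peg. I'll check it visually before going on.

Run:
```python
from h import *
org,a=pm(-.33)
c=bot.camera("top");im=c["pixels"];x0,y0=225,165
v=cv2.convertScaleAbs(cv2.resize(im[y0:y0+85,x0:x0+110],None,fx=7,fy=7,interpolation=cv2.INTER_CUBIC),alpha=1.5)
def D(P,z,col):
    q=proj(c,np.c_[P,np.full(len(P),z)]);cv2.polylines(v,[np.round((q-[x0,y0]+.5)*7).astype(int)],True,col,1)
pl=np.array([[6,-8],[122,-8],[122,82],[-8,82],[-8,6],[6,6]])/1000
D(org+pl@rot(FA+a).T,.02,(255,0,0))
t=np.linspace(0,6.28,30);ci=.006*np.c_[np.cos(t),np.sin(t)]
D(PEG+ci,.03,(0,255,0));D(PEG+ci,.012,(0,0,255))
cv2.imwrite("pics/p5.png",v[:,:,::-1])
```

```text
rel angle -0.328 (L -0.329 n24, T -0.326 n22) off peg mm [ 2.3 -2.4] F [5.1 2.7] contact [123.6  65.8] t 5.5333
```

View pics/p5.png

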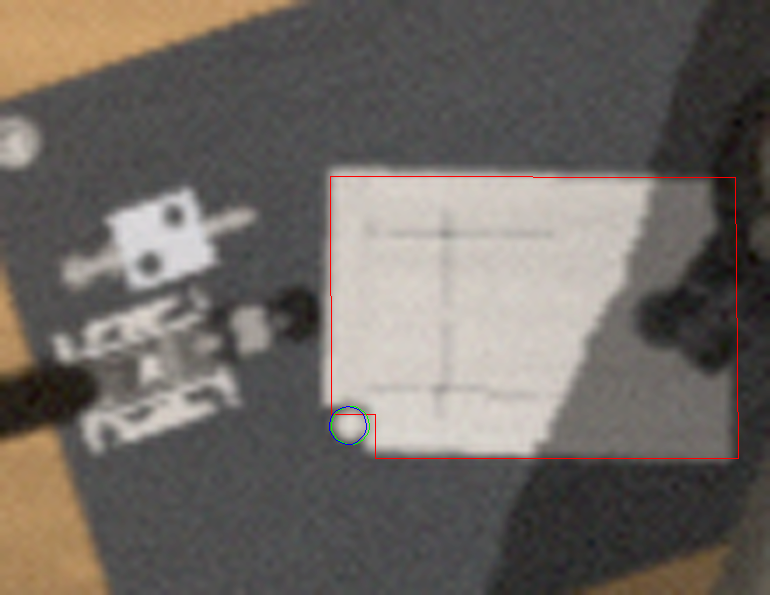

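In the picture the notch sits snug on the drawn peg circle at (348,426). The real plate edges are at x≈323 and y≈168, about one pixel outside my fit at (330,177), so the fit was biased. I'll switch to sub-pixel edges by upsampling and a half-level threshold.

```bash
sed -i 's/    m=(g>105).astype(np.uint8)\n    cs/XX/; s/g=cv2.GaussianBlur(cv2.cvtColor(c\["pixels"\],cv2.COLOR_RGB2GRAY),(3,3),0)/g=cv2.resize(cv2.cvtColor(c["pixels"],cv2.COLOR_RGB2GRAY),None,fx=6,fy=6,interpolation=cv2.INTER_CUBIC)/; s/(g>105).astype(np.uint8)$/(g>97).astype(np.uint8)/; s/W=ray(c,np.vstack(\[k\[:,0\] for k in cs\]),.02)/W=ray(c,(np.vstack([k[:,0] for k in cs if len(k)>150])+.5)\/6-.5,.02)/; s/\.0074/.0080/g; s/\.0814/.0820/g' h.py
python3 - <<'E'
from h import *
_,a=pm(-.33)
o=bot.get_obs();y=((o["eef_pos"][:2]+[-.0012,.0122]-PEG)@rot(FA+a))[1]
ph=np.linspace(a,a+.2,11);pushplan(ph,y-.0002*np.arange(11),lead=(-.0012,.0122))
E
```

```text
rel angle -0.358 (L -0.367 n171, T -0.348 n160) off peg mm [ 0.  -0.3] F [4.8 2.9] contact [121.5  69.5] t 5.6333
-0.358 y70 [ 0.03  0.04 -0.  ]
-0.338 y69 [ 0.11 -0.22 -0.  ]
-0.318 y69 [ 0.18 -0.47 -0.  ]
-0.298 y69 [ 0.25 -0.72 -0.  ]
-0.278 y69 [ 0.32 -0.98 -0.  ]
-0.258 y69 [ 0.38 -1.23 -0.  ]
-0.238 y68 [ 0.43 -1.49 -0.  ]
-0.218 y68 [ 0.48 -1.75 -0.  ]
-0.198 y68 [ 0.53 -2.01 -0.  ]
-0.178 y68 [ 0.57 -2.26 -0.  ]
-0.158 y68 [ 0.6  -2.52 -0.  ]
```

The fit now agrees with the finger: the notch is (0, -0.3) mm off the peg. Continuing the turn to about -0.16.

>>> play_rows --motion '[{"fingers": 1, "translation": [0.04, -0.1, 0], "roll": 0}, {"fingers": 1, "translation": [0.1, -0.24, 0], "roll": 0}, {"fingers": 1, "translation": [0.14, -0.38, 0], "roll": 0}, {"fingers": 1, "translation": [0.18, -0.51, 0], "roll": 0}, {"fingers": 1, "translation": [0.22, -0.64, 0], "roll": 0}, {"fingers": 1, "translation": [0.25, -0.76, 0], "roll": 0}, {"fingers": 1, "translation": [0.29, -0.89, 0], "roll": 0}, {"fingers": 1, "translation": [0.32, -1.02, 0], "roll": 0}, {"fingers": 1, "translation": [0.35, -1.15, 0], "roll": 0}, {"fingers": 1, "translation": [0.38, -1.27, 0], "roll": 0}, {"fingers": 1, "translation": [0.41, -1.4, 0], "roll": 0}, {"fingers": 1, "translation": [0.43, -1.53, 0], "roll": 0}, {"fingers": 1, "translation": [0.46, -1.66, 0], "roll": 0}, {"fingers": 1, "translation": [0.48, -1.79, 0], "roll": 0}, {"fingers": 1, "translation": [0.51, -1.92, 0], "roll": 0}, {"fingers": 1, "translation": [0.53, -2.05, 0], "roll": 0}, {"fingers": 1, "translation": [0.55, -2.17, 0], "roll": 0}, {"fingers": 1, "translation": [0.57, -2.3, 0], "roll": 0}, {"fingers": 1, "translation": [0.57, -2.3, 0], "roll": 0}]'

```text
clock: 7.22
eef_pos: [0.6053, -0.1942, 0.0273]
tool_rot: [0.933, -0.361, 0.002, 0.0]
ft_force: [2.7, -5.7, -1.1]
grip_width: 0.0002
```

Run:
```python
from h import *
_,a=pm(-.19);_,a=pm(-.18);print(bot.get_obs()["eef_pos"],bot.get_obs()["ft_force"])
o=bot.get_obs();y=((o["eef_pos"][:2]+[-.0012,.0122]-PEG)@rot(FA+a))[1]
ph=np.linspace(a,a+.2,11);pushplan(ph,y-.0002*np.arange(11),lead=(-.0012,.0122))
```

```text
rel angle -0.185 (L -0.190 n133, T -0.182 n158) off peg mm [ 0.4 -0.5] F [4.4 1.9] contact [121.2  69.2] t 7.2667
rel angle -0.185 (L -0.189 n134, T -0.182 n158) off peg mm [ 0.4 -0.4] F [5.4 1.3] contact [121.2  69.1] t 7.3167
[ 0.60530642 -0.19414034  0.0273494 ] [ 1.82013344 -5.6322559  -1.61317048]
-0.185 y69 [ 0.06  0.05 -0.  ]
-0.165 y69 [ 0.1  -0.21 -0.  ]
-0.145 y69 [ 0.13 -0.47 -0.  ]
-0.125 y68 [ 0.15 -0.73 -0.  ]
-0.105 y68 [ 0.17 -0.99 -0.  ]
-0.085 y68 [ 0.19 -1.26 -0.  ]
-0.065 y68 [ 0.2  -1.52 -0.  ]
-0.045 y68 [ 0.2  -1.78 -0.  ]
-0.025 y67 [ 0.2  -2.04 -0.  ]
-0.005 y67 [ 0.2 -2.3 -0. ]
0.015 y67 [ 0.19 -2.56 -0.  ]
```

>>> play_rows --motion '[{"fingers": 1, "translation": [0.03, -0.13, 0], "roll": 0}, {"fingers": 1, "translation": [0.05, -0.26, 0], "roll": 0}, {"fingers": 1, "translation": [0.07, -0.39, 0], "roll": 0}, {"fingers": 1, "translation": [0.08, -0.52, 0], "roll": 0}, {"fingers": 1, "translation": [0.09, -0.65, 0], "roll": 0}, {"fingers": 1, "translation": [0.1, -0.78, 0], "roll": 0}, {"fingers": 1, "translation": [0.11, -0.91, 0], "roll": 0}, {"fingers": 1, "translation": [0.12, -1.04, 0], "roll": 0}, {"fingers": 1, "translation": [0.12, -1.15, 0], "roll": 0}, {"fingers": 1, "translation": [0.12, -1.15, 0], "roll": 0}, {"fingers": 1, "translation": [0.12, -1.15, 0], "roll": 0}]'

```text
clock: 8.23
eef_pos: [0.6141, -0.1864, 0.0275]
tool_rot: [0.933, -0.361, 0.002, 0.0]
ft_force: [2.4, -4.7, -0.3]
grip_width: 0.0001
```

```bash
cat > s.py <<'E'
from h import *
import sys
_,a=pm(float(sys.argv[1]))
o=bot.get_obs();print(o["eef_pos"],o["ft_force"])
y=((o["eef_pos"][:2]+[-.0012,.0122]-PEG)@rot(FA+a))[1]
ph=np.linspace(a,a+.1,6);pushplan(ph,y-.0002*np.arange(6),lead=(-.0012,.0122))
E
python3 s.py -.1
```

```text
rel angle -0.104 (L -0.105 n126, T -0.104 n156) off peg mm [ 0.4 -0.4] F [5.4 2.2] contact [120.8  69.4] t 8.2833
[ 0.61413357 -0.18642244  0.02743277] [ 3.08617904 -5.31300123 -1.20734749]
-0.104 y69 [ 0.1   0.07 -0.  ]
-0.084 y69 [ 0.11 -0.19 -0.  ]
-0.064 y69 [ 0.12 -0.45 -0.  ]
-0.044 y69 [ 0.13 -0.72 -0.  ]
-0.024 y69 [ 0.13 -0.98 -0.  ]
-0.004 y68 [ 0.12 -1.24 -0.  ]
```

>>> play_rows --motion '[{"fingers": 1, "translation": [0.01, -0.08, 0], "roll": 0}, {"fingers": 1, "translation": [0.01, -0.16, 0], "roll": 0}, {"fingers": 1, "translation": [0.01, -0.24, 0], "roll": 0}, {"fingers": 1, "translation": [0.02, -0.32, 0], "roll": 0}, {"fingers": 1, "translation": [0.02, -0.4, 0], "roll": 0}, {"fingers": 1, "translation": [0.02, -0.4, 0], "roll": 0}]'

```text
clock: 8.78
eef_pos: [0.6169, -0.1837, 0.0275]
tool_rot: [0.933, -0.361, 0.002, 0.0]
ft_force: [2.6, -4.4, -1.4]
grip_width: -0.0
```

```bash
python3 s.py -.07
```

```text
rel angle -0.077 (L -0.078 n124, T -0.076 n155) off peg mm [ 0.3 -0.3] F [6. 2.] contact [120.6  69.5] t 8.8333
[ 0.61692595 -0.18363942  0.02746555] [ 3.18615109 -5.8474012  -1.4539228 ]
-0.077 y69 [ 0.12  0.08 -0.  ]
-0.057 y69 [ 0.12 -0.18 -0.  ]
-0.037 y69 [ 0.13 -0.45 -0.  ]
-0.017 y69 [ 0.12 -0.71 -0.  ]
0.003 y69 [ 0.11 -0.97 -0.  ]
0.023 y68 [ 0.1  -1.24 -0.  ]
```

>>> play_rows --motion '[{"fingers": 1, "translation": [0, -0.07, 0], "roll": 0}, {"fingers": 1, "translation": [0, -0.14, 0], "roll": 0}, {"fingers": 1, "translation": [0, -0.2, 0], "roll": 0}, {"fingers": 1, "translation": [0, -0.2, 0], "roll": 0}]'

```text
clock: 9.17
eef_pos: [0.6184, -0.1822, 0.0275]
tool_rot: [0.933, -0.361, 0.002, 0.0]
ft_force: [2.9, -6.2, -0.3]
grip_width: 0.0004
```

>>> play_rows --motion '[{"fingers": 1, "translation": [0, -0.05, 0], "roll": 0}, {"fingers": 1, "translation": [0, -0.1, 0], "roll": 0}, {"fingers": 1, "translation": [0, -0.15, 0], "roll": 0}, {"fingers": 1, "translation": [0, -0.15, 0], "roll": 0}]'

```text
clock: 9.5
eef_pos: [0.6194, -0.1811, 0.0275]
tool_rot: [0.933, -0.361, 0.002, 0.0]
ft_force: [2.3, -5.9, -0.3]
grip_width: -0.0002
```

```bash
python3 s.py -.04
```

```text
rel angle -0.055 (L -0.057 n122, T -0.053 n153) off peg mm [ 0.3 -0.3] F [5.6 1.8] contact [120.3  69.9] t 9.55
[ 0.61942225 -0.18109328  0.02750306] [ 2.9964787  -5.40537655 -1.5348632 ]
-0.055 y70 [ 0.14  0.09 -0.  ]
-0.035 y70 [ 0.14 -0.17 -0.  ]
-0.015 y69 [ 0.14 -0.44 -0.  ]
0.005 y69 [ 0.13 -0.7  -0.  ]
0.025 y69 [ 0.11 -0.96 -0.  ]
0.045 y69 [ 0.09 -1.22 -0.  ]
```

>>> play_rows --motion '[{"fingers": 1, "translation": [0, -0.05, 0], "roll": 0}, {"fingers": 1, "translation": [0, -0.1, 0], "roll": 0}, {"fingers": 1, "translation": [0, -0.15, 0], "roll": 0}, {"fingers": 1, "translation": [0, -0.15, 0], "roll": 0}]'

```text
clock: 9.88
eef_pos: [0.6205, -0.18, 0.0275]
tool_rot: [0.933, -0.361, 0.002, 0.0]
ft_force: [3.1, -5.6, -0.3]
grip_width: 0.0002
```

>>> play_rows --motion '[{"fingers": 1, "translation": [0, -0.05, 0], "roll": 0}, {"fingers": 1, "translation": [0, -0.1, 0], "roll": 0}, {"fingers": 1, "translation": [0, -0.1, 0], "roll": 0}]'

```text
clock: 10.13
eef_pos: [0.6211, -0.1792, 0.0275]
tool_rot: [0.933, -0.361, 0.002, 0.0]
ft_force: [3.0, -4.5, 0.4]
grip_width: -0.0001
```

```bash
python3 s.py -.03
```

```text
rel angle -0.036 (L -0.037 n119, T -0.035 n153) off peg mm [ 0.3 -0.3] F [7. 1.] contact [120.3  69.7] t 10.1833
[ 0.62114317 -0.17923598  0.02748216] [ 2.74200805 -6.96228728 -0.73000169]
-0.036 y70 [ 0.14  0.09 -0.  ]
-0.016 y69 [ 0.14 -0.18 -0.  ]
0.004 y69 [ 0.13 -0.44 -0.  ]
0.024 y69 [ 0.11 -0.7  -0.  ]
0.044 y69 [ 0.09 -0.96 -0.  ]
0.064 y69 [ 0.07 -1.23 -0.  ]
```

>>> play_rows --motion '[{"fingers": 1, "translation": [0, -0.05, 0], "roll": 0}, {"fingers": 1, "translation": [0, -0.1, 0], "roll": 0}, {"fingers": 1, "translation": [0, -0.1, 0], "roll": 0}]'

```text
clock: 10.43
eef_pos: [0.6218, -0.1785, 0.0275]
tool_rot: [0.933, -0.361, 0.002, 0.0]
ft_force: [3.2, -5.4, -0.6]
grip_width: -0.0002
```

>>> play_rows --motion '[{"fingers": 1, "translation": [0, -0.05, 0], "roll": 0}, {"fingers": 1, "translation": [0, -0.08, 0], "roll": 0}, {"fingers": 1, "translation": [0, -0.08, 0], "roll": 0}]'

```text
clock: 10.68
eef_pos: [0.6223, -0.1779, 0.0275]
tool_rot: [0.933, -0.361, 0.002, 0.0]
ft_force: [3.1, -5.7, -1.2]
grip_width: -0.0
```

```bash
python3 s.py -.02
```

```text
rel angle -0.018 (L -0.015 n119, T -0.021 n152) off peg mm [ 0.4 -0.5] F [6.5 1.1] contact [120.6  69.2] t 10.7333
[ 0.62234441 -0.17790006  0.02751945] [ 2.70511834 -6.3655082  -0.7245748 ]
-0.018 y69 [ 0.12  0.07 -0.  ]
0.002 y69 [ 0.11 -0.19 -0.  ]
0.022 y69 [ 0.1  -0.45 -0.  ]
0.042 y69 [ 0.08 -0.72 -0.  ]
0.062 y68 [ 0.06 -0.98 -0.  ]
0.082 y68 [ 0.03 -1.24 -0.  ]
```

>>> play_rows --motion '[{"fingers": 1, "translation": [0, -0.04, 0], "roll": 0}, {"fingers": 1, "translation": [0, -0.08, 0], "roll": 0}, {"fingers": 1, "translation": [0, -0.08, 0], "roll": 0}]'

```text
clock: 10.98
eef_pos: [0.6227, -0.1775, 0.0275]
tool_rot: [0.933, -0.361, 0.002, 0.0]
ft_force: [2.1, -5.5, -1.1]
grip_width: -0.0002
```

>>> play_rows --motion '[{"fingers": 1, "translation": [0, -0.04, 0], "roll": 0}, {"fingers": 1, "translation": [0, -0.06, 0], "roll": 0}, {"fingers": 1, "translation": [0, -0.06, 0], "roll": 0}]'

```text
clock: 11.23
eef_pos: [0.6229, -0.1773, 0.0275]
tool_rot: [0.933, -0.361, 0.002, 0.001]
ft_force: [1.8, -6.7, -0.5]
grip_width: 0.0001
```

```bash
python3 s.py -.01
```

```text
rel angle -0.018 (L -0.021 n121, T -0.016 n152) off peg mm [ 0.3 -0.3] F [6.7 0.2] contact [120.2  69.9] t 11.2833
[ 0.62293364 -0.17729739  0.02751885] [ 1.90636441 -6.85909087 -0.11250945]
-0.018 y70 [ 0.15  0.09 -0.  ]
0.002 y70 [ 0.14 -0.17 -0.  ]
0.022 y69 [ 0.13 -0.44 -0.  ]
0.042 y69 [ 0.11 -0.7  -0.  ]
0.062 y69 [ 0.08 -0.96 -0.  ]
0.082 y69 [ 0.05 -1.22 -0.  ]
```

TCP advance has slowed and the angle is steady at -0.018, where the image put the screw tip. I'll keep pressing in small steps and watch the force.

>>> play_rows --motion '[{"fingers": 1, "translation": [0, -0.04, 0], "roll": 0}, {"fingers": 1, "translation": [0, -0.08, 0], "roll": 0}, {"fingers": 1, "translation": [0, -0.08, 0], "roll": 0}]'

```text
clock: 11.53
eef_pos: [0.6232, -0.177, 0.0275]
tool_rot: [0.932, -0.361, 0.002, 0.001]
ft_force: [1.3, -7.0, -0.8]
grip_width: 0.0002
```

>>> play_rows --motion '[{"fingers": 1, "translation": [0, -0.04, 0], "roll": 0}, {"fingers": 1, "translation": [0, -0.08, 0], "roll": 0}, {"fingers": 1, "translation": [0, -0.08, 0], "roll": 0}]'

```text
clock: 11.78
eef_pos: [0.6234, -0.1768, 0.0275]
tool_rot: [0.932, -0.361, 0.002, 0.001]
ft_force: [1.2, -8.5, -0.2]
grip_width: -0.0001
```

```bash
python3 s.py -.01
```

```text
rel angle -0.012 (L -0.017 n122, T -0.009 n152) off peg mm [ 0.4 -0.3] F [ 7.5 -0.2] contact [120.3  69.8] t 11.8333
[ 0.62343549 -0.17678465  0.02749207] [ 1.86680747 -7.71976586  0.81704127]
-0.012 y70 [ 0.15  0.09 -0.  ]
0.008 y70 [ 0.14 -0.18 -0.  ]
0.028 y69 [ 0.12 -0.44 -0.  ]
0.048 y69 [ 0.1 -0.7 -0. ]
0.068 y69 [ 0.07 -0.96 -0.  ]
0.088 y69 [ 0.04 -1.23 -0.  ]
```

The plate is now against the stop, so I'll switch from the arc to pushing along plate -x with a little -y, which is tool -x.

>>> play_rows --motion '[{"fingers": 1, "translation": [-0.05, 0, 0], "roll": 0}, {"fingers": 1, "translation": [-0.1, 0, 0], "roll": 0}, {"fingers": 1, "translation": [-0.1, 0, 0], "roll": 0}]'

```text
clock: 12.08
eef_pos: [0.6234, -0.1766, 0.0276]
tool_rot: [0.932, -0.362, 0.002, 0.002]
ft_force: [3.8, -9.0, -0.7]
grip_width: -0.0003
```

>>> play_rows --motion '[{"fingers": 1, "translation": [-0.05, 0, 0], "roll": 0}, {"fingers": 1, "translation": [-0.08, 0, 0], "roll": 0}, {"fingers": 1, "translation": [-0.08, 0, 0], "roll": 0}]'

```text
clock: 12.33
eef_pos: [0.6234, -0.1764, 0.0276]
tool_rot: [0.932, -0.362, 0.003, 0.002]
ft_force: [3.8, -9.9, -1.4]
grip_width: -0.0
```

```bash
python3 s.py -.01
```

```text
rel angle -0.008 (L -0.009 n122, T -0.007 n152) off peg mm [ 0.5 -0.4] F [9.  2.1] contact [120.2  69.3] t 12.3833
[ 0.62338245 -0.17640718  0.0275804 ] [ 4.53974956 -8.37672608 -2.44373397]
-0.008 y69 [ 0.16  0.09 -0.  ]
0.012 y69 [ 0.14 -0.17 -0.  ]
0.032 y69 [ 0.13 -0.44 -0.  ]
0.052 y69 [ 0.1 -0.7 -0. ]
0.072 y69 [ 0.08 -0.96 -0.  ]
0.092 y68 [ 0.05 -1.22 -0.  ]
```

>>> play_rows --motion '[{"fingers": 1, "translation": [-0.03, -0.03, 0], "roll": 0}, {"fingers": 1, "translation": [-0.07, -0.07, 0], "roll": 0}, {"fingers": 1, "translation": [-0.07, -0.07, 0], "roll": 0}, {"fingers": 1, "translation": [-0.07, -0.07, 0], "roll": 0}, {"fingers": 1, "translation": [-0.07, -0.07, 0], "roll": 0}]'

```text
clock: 12.8
eef_pos: [0.6235, -0.1761, 0.0276]
tool_rot: [0.932, -0.362, 0.003, 0.002]
ft_force: [4.6, -11.7, -4.0]
grip_width: 0.0001
```

Run:
```python
from h import *
for i in range(3): org,a=pm(-.01)
R=rot(FA+a)
c=bot.camera("top");im=c["pixels"];x0,y0=225,165
tip=wor([-.0514,.0414]);print("tip in plate est",1000*(np.array(tip)-org)@R)
v=cv2.convertScaleAbs(cv2.resize(im[y0:y0+85,x0:x0+110],None,fx=7,fy=7,interpolation=cv2.INTER_CUBIC),alpha=1.5)
cv2.imwrite("pics/p6.png",v[:,:,::-1]);print(bot.get_obs()["eef_pos"])
```

```text
rel angle -0.010 (L -0.009 n120, T -0.011 n152) off peg mm [ 0.3 -0.4] F [11.5 -0.1] contact [119.8  69.8] t 12.85
rel angle -0.006 (L -0.004 n123, T -0.009 n152) off peg mm [ 0.5 -0.5] F [11.4  0.6] contact [120.   69.4] t 12.9
rel angle -0.009 (L -0.007 n122, T -0.010 n152) off peg mm [ 0.4 -0.4] F [11.6  1.3] contact [119.9  69.7] t 12.95
tip in plate est [-7.45957838 71.74749161]
[ 0.62351222 -0.17611415  0.02763046]
```

View pics/p6.png

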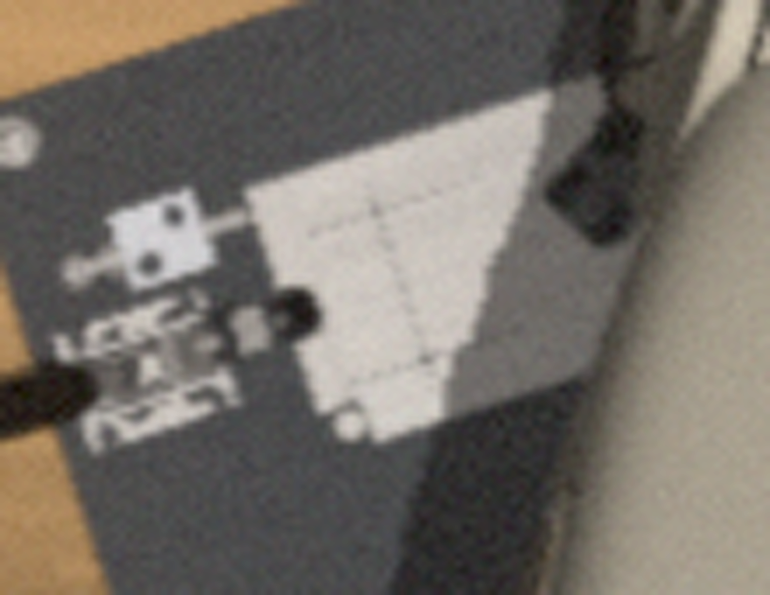

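The top crop shows the screw tip (245,217) meeting the plate's edge and the notch round the peg at (350,422). Push force was about 11.5 N for over 0.4 s, so by moments the stop carries about 7 N. Next I'll retreat straight off the edge and lift.

>>> play_rows --motion '[{"fingers": 1, "translation": [0.2, 0.12, 0], "roll": 0}, {"fingers": 1, "translation": [0.5, 0.29, 0], "roll": 0}, {"fingers": 1, "translation": [1.2, 0.7, 0], "roll": 0}, {"fingers": 1, "translation": [2.2, 1.3, 0], "roll": 0}, {"fingers": 1, "translation": [2.6, 1.5, -2], "roll": 0}, {"fingers": 1, "translation": [2.6, 1.5, -6], "roll": 7}, {"fingers": 1, "translation": [2.6, 1.5, -10], "roll": 14}, {"fingers": 1, "translation": [2.6, 1.5, -14], "roll": 21}, {"fingers": 1, "translation": [2.6, 1.5, -18], "roll": 29}, {"fingers": 1, "translation": [2.6, 1.5, -20], "roll": 29}, {"fingers": 1, "translation": [2.6, 1.5, -20], "roll": 29}, {"fingers": 1, "translation": [2.6, 1.5, -20], "roll": 29}]'

```text
clock: 14.0
eef_pos: [0.6313, -0.2017, 0.2286]
tool_rot: [0.813, -0.583, 0.002, -0.001]
ft_force: [-0.3, 0.1, -0.5]
grip_width: -0.0
```

```bash
cat >> h.py <<'E'
def clampT(al,r=.100,off=.0085,hx=.0095):
    u=np.array([np.cos(al),np.sin(al)]);n=np.array([np.sin(al),-np.cos(al)])
    P=np.array([-.108,.036])+r*u+off*n
    return [*wor([P[0]+hx,.007]),P[1]+.014]
E
python3 - <<'E'
from h import *
o=bot.get_obs();print(o["eef_pos"],np.rad2deg(th(o)),o["ft_force"],o["clock"])
pm(-.01)
s=clampT(np.deg2rad(117));a=[*wor([-.120,.007]),.23]
print("start",s,"above",a,shift(a),shift([*wor([-.120,.007]),s[2]]))
E
```

```text
[ 0.63125822 -0.20173957  0.22862902] -71.28883989289585 [-0.31992078  0.08580483 -0.45447716] 14.0
rel angle -0.013 (L -0.015 n120, T -0.012 n152) off peg mm [0.3 0. ] F [-1.1 -0.2] contact [145.7  69. ] t 14.05
start [np.float64(0.5253055051832518), np.float64(0.02703627751971692), np.float64(0.14295957166662296)] above [np.float64(0.5304710670111774), np.float64(0.01154954958026276), 0.23] [-23.37   2.62  -0.36] [-23.37   2.62   8.34]
```

The plate stayed put, with the notch (0.3, 0) mm off. Moving over to the clamp handle.

>>> play_rows --motion '[{"fingers": 1, "translation": [-4, 0.5, -0.4], "roll": 0}, {"fingers": 1, "translation": [-8, 0.9, -0.4], "roll": 0}, {"fingers": 1, "translation": [-12, 1.4, -0.4], "roll": 0}, {"fingers": 1, "translation": [-16, 1.8, -0.4], "roll": 0}, {"fingers": 1, "translation": [-20, 2.3, -0.4], "roll": 0}, {"fingers": 1, "translation": [-23.4, 2.6, -0.4], "roll": 0}, {"fingers": 1, "translation": [-23.4, 2.6, -0.4], "roll": 0}, {"fingers": 1, "translation": [-23.4, 2.6, -0.4], "roll": 0}, {"fingers": 1, "translation": [-23.4, 2.6, 2], "roll": 0}, {"fingers": 1, "translation": [-23.4, 2.6, 4], "roll": 0}, {"fingers": 1, "translation": [-23.4, 2.6, 4], "roll": 0}, {"fingers": 1, "translation": [-23.4, 2.6, 4], "roll": 0}]'

```text
clock: 15.05
eef_pos: [0.5296, 0.011, 0.1847]
tool_rot: [0.812, -0.583, -0.002, 0.002]
ft_force: [0.5, -0.2, 0.6]
grip_width: -0.0001
```

Run:
```python
from h import *
o=bot.get_obs();print(o["eef_pos"],1000*fix(o["eef_pos"][:2]),np.rad2deg(th(o)),o["ft_force"],o["clock"])
v=[]
for n in("scene","wrist"):
    c=bot.camera(n);im=c["pixels"]
    v.append(cv2.resize(im[60:260,160:360],(400,400)) if n=="scene" else cv2.resize(im,(400,300)))
v[1]=cv2.copyMakeBorder(v[1],0,100,0,0,cv2.BORDER_CONSTANT)
cv2.imwrite("pics/p7.png",cv2.convertScaleAbs(np.hstack(v)[:,:,::-1],alpha=1.3))
```

```text
[0.52958641 0.01100869 0.18472371] [-119.7668458     5.98965668] -71.38343345059306 [ 0.54537295 -0.1843454   0.59897747] 15.05
```

View pics/p7.png

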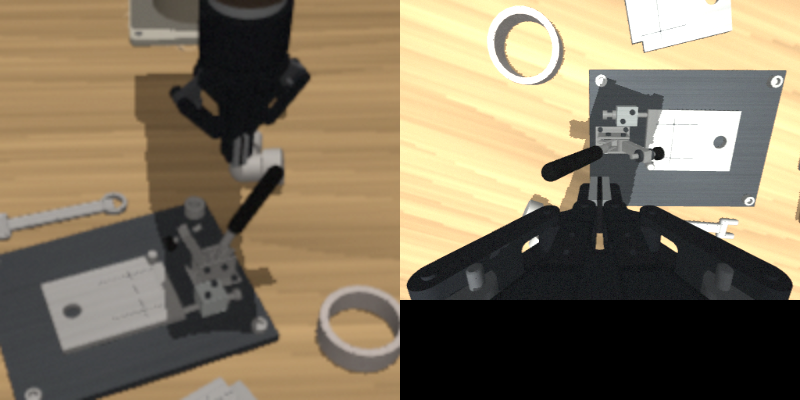

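The scene view shows the gripper beside the raised handle (grip from (280,175) to (235,232)). The wrist view shows the handle running from (600,153) to (547,172), left of the fingers. I'll descend on the +x side and plan the arc.

>>> play_rows --motion '[{"fingers": 1, "translation": [0, -0.1, 2], "roll": 0}, {"fingers": 1, "translation": [0, -0.1, 4], "roll": 0}, {"fingers": 1, "translation": [0, -0.1, 4.4], "roll": 0}, {"fingers": 1, "translation": [0, -0.1, 4.4], "roll": 0}, {"fingers": 1, "translation": [0, -0.1, 4.4], "roll": 0}]'

```text
clock: 15.57
eef_pos: [0.5324, 0.0122, 0.1439]
tool_rot: [0.812, -0.583, 0.001, -0.0]
ft_force: [1.4, 0.2, 0.2]
grip_width: 0.0003
```

Run:
```python
from h import *
o=bot.get_obs();print(o["eef_pos"],1000*fix(o["eef_pos"][:2]),o["ft_force"])
for al in [117,121,125,129,133,137,141,145,149,153,157,161,165,169,172,174,176,178]: print(al,shift(clampT(np.deg2rad(al)),o))
```

```text
[0.53241897 0.01221594 0.14390034] [-120.01581652    9.05867268] [1.39488473 0.21550362 0.20086721]
117 [-1.63  0.2   0.09]
121 [-2.27  0.2   0.38]
125 [-2.89  0.19  0.71]
129 [-3.48  0.19  1.08]
133 [-4.05  0.19  1.5 ]
137 [-4.58  0.19  1.95]
141 [-5.09  0.19  2.44]
145 [-5.55  0.18  2.96]
149 [-5.98  0.18  3.51]
153 [-6.37  0.18  4.09]
157 [-6.72  0.18  4.7 ]
161 [-7.03  0.18  5.33]
165 [-7.29  0.18  5.98]
169 [-7.5   0.18  6.65]
172 [-7.63  0.17  7.16]
174 [-7.71  0.17  7.5 ]
176 [-7.77  0.17  7.84]
178 [-7.81  0.17  8.19]
```

>>> play_rows --motion '[{"fingers": 1, "translation": [-0.8, 0.2, 0.05], "roll": 0}, {"fingers": 1, "translation": [-1.3, 0.2, 0.09], "roll": 0}, {"fingers": 1, "translation": [-1.6, 0.2, 0.09], "roll": 0}, {"fingers": 1, "translation": [-1.95, 0.2, 0.23], "roll": 0}, {"fingers": 1, "translation": [-2.27, 0.2, 0.38], "roll": 0}, {"fingers": 1, "translation": [-2.58, 0.2, 0.54], "roll": 0}, {"fingers": 1, "translation": [-2.89, 0.2, 0.71], "roll": 0}, {"fingers": 1, "translation": [-3.2, 0.2, 0.9], "roll": 0}, {"fingers": 1, "translation": [-3.48, 0.2, 1.08], "roll": 0}, {"fingers": 1, "translation": [-3.48, 0.2, 1.08], "roll": 0}]'

```text
clock: 16.4
eef_pos: [0.5195, 0.0447, 0.1333]
tool_rot: [0.813, -0.583, 0.002, -0.0]
ft_force: [0.0, -2.5, 6.1]
grip_width: 0.0001
```

Run:
```python
from h import *
o=bot.get_obs();print(o["eef_pos"],1000*fix(o["eef_pos"][:2]),o["ft_force"],"F fix",o["ft_force"][:2]@rot(FA))
for al in [129,133,137,141,145,149,153,157,161,165,169,172,174,176,178]: print(al,shift(clampT(np.deg2rad(al)),o))
```

```text
[0.51945272 0.04465083 0.13332673] [-154.88693752    7.02135246] [ 0.02219221 -2.52500649  6.13439504] F fix [ 2.40229929 -0.77788715]
129 [0.01 0.   0.03]
133 [-0.56 -0.    0.44]
137 [-1.1  -0.    0.89]
141 [-1.6  -0.01  1.38]
145 [-2.07 -0.01  1.9 ]
149 [-2.5  -0.01  2.45]
153 [-2.89 -0.01  3.04]
157 [-3.23 -0.01  3.64]
161 [-3.54 -0.01  4.27]
165 [-3.8  -0.01  4.92]
169 [-4.02 -0.02  5.59]
172 [-4.15 -0.02  6.1 ]
174 [-4.22 -0.02  6.44]
176 [-4.28 -0.02  6.79]
178 [-4.33 -0.02  7.13]
```

The handle is moving with about 6.6 N. Continuing along the arc.

>>> play_rows --motion '[{"fingers": 1, "translation": [-0.28, 0, 0.22], "roll": 0}, {"fingers": 1, "translation": [-0.56, 0, 0.44], "roll": 0}, {"fingers": 1, "translation": [-0.83, 0, 0.66], "roll": 0}, {"fingers": 1, "translation": [-1.1, 0, 0.89], "roll": 0}, {"fingers": 1, "translation": [-1.35, 0, 1.13], "roll": 0}, {"fingers": 1, "translation": [-1.6, 0, 1.38], "roll": 0}, {"fingers": 1, "translation": [-1.84, 0, 1.64], "roll": 0}, {"fingers": 1, "translation": [-2.07, 0, 1.9], "roll": 0}, {"fingers": 1, "translation": [-2.28, 0, 2.17], "roll": 0}, {"fingers": 1, "translation": [-2.5, 0, 2.45], "roll": 0}, {"fingers": 1, "translation": [-2.7, 0, 2.75], "roll": 0}, {"fingers": 1, "translation": [-2.89, 0, 3.04], "roll": 0}, {"fingers": 1, "translation": [-3.06, 0, 3.34], "roll": 0}, {"fingers": 1, "translation": [-3.23, 0, 3.64], "roll": 0}, {"fingers": 1, "translation": [-3.39, 0, 3.95], "roll": 0}, {"fingers": 1, "translation": [-3.54, 0, 4.27], "roll": 0}, {"fingers": 1, "translation": [-3.67, 0, 4.6], "roll": 0}, {"fingers": 1, "translation": [-3.8, 0, 4.92], "roll": 0}, {"fingers": 1, "translation": [-3.8, 0, 4.92], "roll": 0}]'

```text
clock: 17.98
eef_pos: [0.5071, 0.0821, 0.0838]
tool_rot: [0.813, -0.582, 0.0, -0.002]
ft_force: [-0.6, 1.0, 4.2]
grip_width: -0.0002
```

Run:
```python
from h import *
pm(-.01);o=bot.get_obs();print(o["eef_pos"],1000*fix(o["eef_pos"][:2]),o["ft_force"],"F fix",o["ft_force"][:2]@rot(FA))
for al in [161,165,169,172,174,176,178]: print(al,shift(clampT(np.deg2rad(al)),o))
```

```text
rel angle -0.013 (L -0.015 n133, T -0.012 n152) off peg mm [ 0.3 -0.1] F [-1.9  0.5] contact [-161.8   37.7] t 18.0333
[0.50713245 0.0820892  0.08382784] [-194.30007033    7.17996635] [-0.32562253  1.49347667  3.42257803] F fix [-1.51977572  0.16365927]
161 [ 0.4   0.02 -0.68]
165 [ 0.14  0.02 -0.03]
169 [-0.07  0.02  0.64]
172 [-0.2   0.02  1.15]
174 [-0.28  0.02  1.49]
176 [-0.34  0.02  1.84]
178 [-0.38  0.02  2.18]
```

>>> play_rows --motion '[{"fingers": 1, "translation": [-0.1, 0, 0.35], "roll": 0}, {"fingers": 1, "translation": [-0.15, 0, 0.7], "roll": 0}, {"fingers": 1, "translation": [-0.2, 0, 1.05], "roll": 0}, {"fingers": 1, "translation": [-0.2, 0, 1.3], "roll": 0}, {"fingers": 1, "translation": [-0.2, 0, 1.5], "roll": 0}, {"fingers": 1, "translation": [-0.2, 0, 1.5], "roll": 0}, {"fingers": 1, "translation": [-0.2, 0, 1.5], "roll": 0}]'

```text
clock: 18.62
eef_pos: [0.5062, 0.0854, 0.0693]
tool_rot: [0.813, -0.582, -0.001, -0.003]
ft_force: [-2.1, 6.3, 8.8]
grip_width: 0.0001
```

>>> play_rows --motion '[{"fingers": 1, "translation": [0, 0, 0.1], "roll": 0}, {"fingers": 1, "translation": [0, 0, 0.2], "roll": 0}, {"fingers": 1, "translation": [0, 0, 0.2], "roll": 0}, {"fingers": 1, "translation": [0, 0, 0.2], "roll": 0}]'

```text
clock: 18.95
eef_pos: [0.5062, 0.0857, 0.0682]
tool_rot: [0.813, -0.582, -0.001, -0.003]
ft_force: [-5.3, 6.5, 14.6]
grip_width: -0.0003
```

>>> play_rows --motion '[{"fingers": 1, "translation": [0, 0, 0.1], "roll": 0}, {"fingers": 1, "translation": [0, 0, 0.2], "roll": 0}, {"fingers": 1, "translation": [0, 0, 0.2], "roll": 0}, {"fingers": 1, "translation": [0, 0, 0.2], "roll": 0}]'

```text
clock: 19.28
eef_pos: [0.5063, 0.0857, 0.0679]
tool_rot: [0.813, -0.582, -0.001, -0.004]
ft_force: [-9.5, 6.0, 26.2]
grip_width: -0.0001
```

Run:
```python
from h import *
pm(-.01);o=bot.get_obs();print(o["eef_pos"],1000*fix(o["eef_pos"][:2]),o["ft_force"])
c=bot.camera("scene");im=c["pixels"][90:240,170:350]
cv2.imwrite("pics/p8.png",cv2.convertScaleAbs(cv2.resize(im,None,fx=4,fy=4,interpolation=cv2.INTER_CUBIC)[:,:,::-1],alpha=1.4))
```

```text
rel angle -0.013 (L -0.015 n133, T -0.012 n152) off peg mm [ 0.4 -0.1] F [-8.9 -6.3] contact [-165.4   38.1] t 19.3333
[0.50629608 0.08566986 0.0679345 ] [-197.96140337    7.51952644] [-8.97048467  6.09907075 26.18345562]
```

View pics/p8.png

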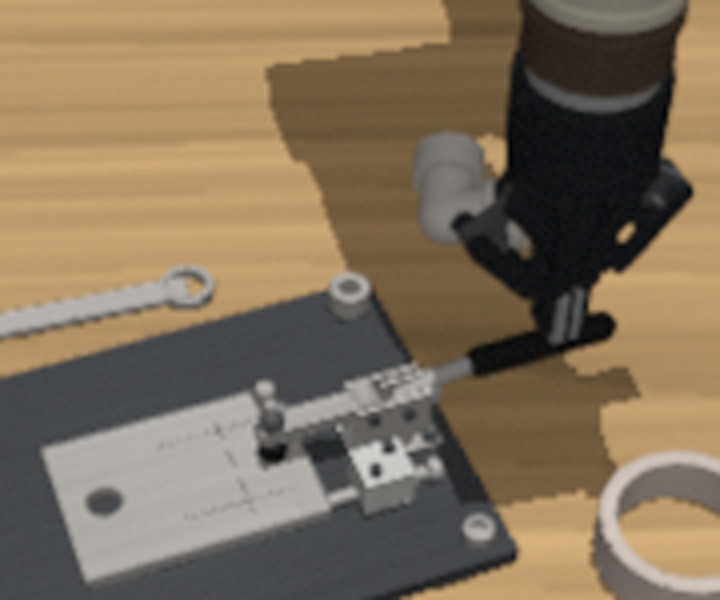

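The handle is level, with the grip from (475,360) to (610,325). The clamp foot (272,445) sits on the plate, and the force rose to 26 N with no further travel, so the handle is at its end stop. Lifting off now.

>>> play_rows --motion '[{"fingers": 1, "translation": [0, 0, -0.3], "roll": 0}, {"fingers": 1, "translation": [0, 0, -0.8], "roll": 0}, {"fingers": 1, "translation": [0, 0, -2], "roll": 0}, {"fingers": 1, "translation": [0, 0, -5], "roll": 0}, {"fingers": 1, "translation": [0, 0, -9], "roll": 0}, {"fingers": 1, "translation": [0, 0, -13], "roll": 0}, {"fingers": 1, "translation": [0, 0, -15], "roll": 0}, {"fingers": 1, "translation": [0, 0, -15], "roll": 0}, {"fingers": 1, "translation": [0, 0, -15], "roll": 0}, {"fingers": 1, "translation": [0, 0, -15], "roll": 0}]'

```text
clock: 20.22
eef_pos: [0.5051, 0.0825, 0.2126]
tool_rot: [0.813, -0.583, -0.001, 0.001]
ft_force: [0.5, 0.2, -0.4]
grip_width: 0.0002
```

Run:
```python
from h import *
org,a=pm(-.01);o=bot.get_obs();print(o["eef_pos"],o["ft_force"])
v=[]
for n,(y,x) in(("scene",(90,170)),("top",(150,200))):
    im=bot.camera(n)["pixels"][y:y+130,x:x+130];v.append(cv2.resize(im,(400,400),interpolation=cv2.INTER_CUBIC))
cv2.imwrite("pics/p9.png",cv2.convertScaleAbs(np.hstack(v)[:,:,::-1],alpha=1.4))
```

```text
rel angle -0.013 (L -0.015 n135, T -0.011 n152) off peg mm [ 0.3 -0.1] F [-1.  -0.4] contact [-162.8   35.6] t 20.2667
[0.50465983 0.08239783 0.21196869] [-0.98845407  0.34059229 -0.08511583]
```

View pics/p9.png

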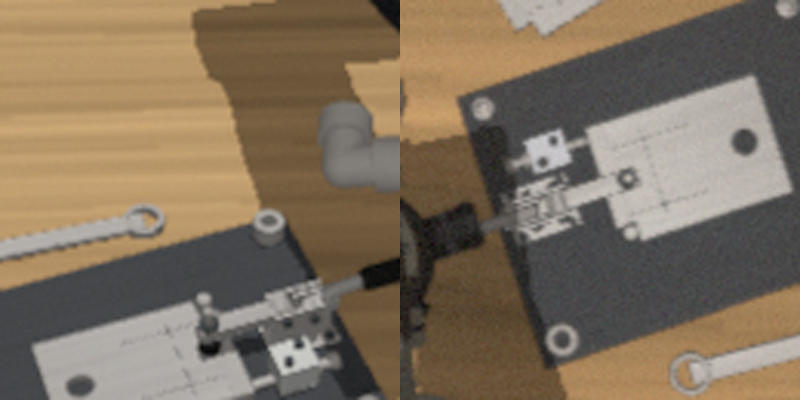

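Both views show the handle down, the foot on the plate, the screw tip at the plate's edge (right view, about (586,145)) and the peg in the notch (632,232). The arm is clear, so I'm handing in.

```bash
python3 -c "
from workcell import bot
print(bot.job_done())"
```

```text
the job is handed in; nothing more can be done
None
```

I turned the plate against the stop screw with its notch on the peg, closed the toggle clamp and handed the job in at about 20 s. No verdict was reported.

- **Turning the plate:** I pushed the far corner with the shut fingertips, drawing it towards the peg. It turned from -0.51 rad to about -0.01 rad relative to the fixture, where the edge met the screw. I held about 11.5 N there for over 0.4 s. By moments that puts roughly 7 N on the screw; that force is estimated, not measured.
- **Closing the clamp:** I pressed the handle along its arc until the force rose to 26 N with no further travel, then lifted clear.
- **Last checks:** The top camera puts the notch about 0.3 mm off the peg. The plate angle is -0.013 rad, unchanged by the clamping. The final picture shows the handle down, the foot on the plate and the edge at the screw tip. The wrist reads only noise, so the arm is touching nothing.
- **Not confirmed:** I could not measure the clamp foot's force or the exact gap at the screw. The plate turned back about 0.004 rad (roughly 0.3 mm at the screw) when I released the push, within the 1.5 mm allowed.
- **Disagreement along the way:** One early edge fit put the notch 2.3 and 2.4 mm off the peg. A picture showed that fit was about a pixel out, and sub-pixel edges fixed it.

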